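# Sort three loose flanges onto their pipe stub ends

## Robot

A 6-joint arm with a two-finger parallel gripper is mounted at the origin on a cart in front of the work surface, level with it; the furniture and walls round the work are solid. World frame = base frame: x ahead of the robot, y to its left, z up, the work surface at z = 0. Lengths are in m, angles in rad, forces in N, time in s.
With the tool pointing down it reaches from about 0.35 to 0.95 m from the base axis. Payload 17.4 kg.
Tool frame: the origin (TCP) lies between the finger pads; the fingertips stand 22 mm ahead of it and the grasp point (between the pads) lies 3 mm ahead of it; z points along the fingers, y is the line along which they close (so a half turn about z gives the same grasp; the last joint's range is limited). The gripper opens to 93 mm and grips with 3 to 60 N. Pads are 15 mm wide; open, the fingers measure 128 mm over their backs; the gripper's body (75 mm by 188 mm) begins 65 mm behind the grasp point.
Start: joints at [-1.289, 0.116, 1.442, -0, 1.584, -0.038], TCP at [0.212, -0.641, 0.241] pointing down, gripper open.
Joint ranges: [-2.83, 2.83], [-0.83, 2.19], [0.07, 2.5], [-1.14, 4.28], [0.01, 3], [-2.97, 2.97]. Speed limits (rad/s): [1.89, 1.89, 2.22, 3.14, 3.14, 3.14].

## Interface

Orientations are given as a unit quaternion [x, y, z, w].
In Python, from plant import r gives the robot as it stands.
- The arm moves only by the tool servo_tool, never from a script. Its argument "commands" is a list of rows, each an object of numbers: "dx", "dy", "dz": the shift along the world's x, y, z in cm; "rx", "ry", "rz": the turn, a rotation vector about the world's x, y, z in rad. In form: [{"dx": .., "dy": .., "dz": .., "rx": .., "ry": .., "rz": ..}, ...]. A call has 1 to 10 rows; each row is the pose to reach, as a shift and turn from the pose commanded when the call began; what a row does not reach only later rows make up. A row lasts 1/12 s, in which the tool goes at most 41.7 mm and 7.16 degrees, less where a joint would pass 70% of its speed; a pose out of reach is approached as far as the arm can. A call with a gripper value outside its range is refused whole. "claw" is the opening, from -1 (shut) to 1 (fully open), set as the call begins (left out, the last holds). The fingers move at their own pace and stop on an object; "squeeze" is the grip in N (left out, the last holds). Time passes only in rows, so rows that repeat a pose let the fingers close. It gives the time, the measured TCP pose, the force, the opening and the grip force at its end, in the units of the state.
- r.read_state(): the state, without advancing time (a new reading comes with each control period).
- r.get_image(name): name is "side" or "top" or "wrist"; returns the picture (420x560x3 uint8, blue, green, red); there is no depth.
- r.calibration(name): a dict with "fx", "fy", "cx", "cy" (pixels), "pose" (4x4, takes a point from camera to world coordinates). Camera axes: x right, y down, z forward; pixel columns grow to the right and rows downward; lengths in m; the calibration is good to about 2 mm. A picture is of the moment at which its call begins: read the wrist's pose just before it. calibration takes no time and is no camera call; for the wrist camera it gives the pose at the moment of the call.
- r.hand_in(): hands the job in; it is judged then, once.
The state is a dict: "time": time; "joints": joint angles; "dq": joint speeds; "joint_torque": joint torques, N m; "eef_pos": TCP position; "ee_rot": TCP orientation; "wrist_force": force on the tool from outside, world axes, zero at the start; "torque": the same for the moment, N m; "gripper_width": finger opening in m; "finger_force": force on a finger pad.
Only numpy, scipy, OpenCV 4.12 (cv2) and the standard library are available. Lean on these libraries where they do the work, as an engineer would, in place of code of your own. Each camera call takes 0.05 s, during which the arm holds its last target. There are 200 camera calls.

## Task

The three loose flanges have been set down on the wrong pipe stub ends. Before the stubs can be welded on, each flange has to be over its own pipe: move them round so that the small, the medium and the large flange each lie flat, hub up, on the collar of the small, the medium and the large stub end. The plywood offcut is free for parking a flange meanwhile; leave the tape measure, the rusty weld test piece and the caliper where they lie.

Things in the scene. Friction and masses are not known exactly. Their poses are not given: they have to be found in the camera images.
- flange_small_mid (a point): the small loose flange, pale metal, hub up: a flat disc 72 mm across and 11 mm thick with a ring of bolt holes and on it a round hub 36 mm across, 36 mm high in all; a plain through bore of 24 mm. The point lies on its axis half-way up, 18 mm above its underside; z up the axis. About 0.18 kg. Grasp it across the hub.
- flange_medium_mid (a point): the medium loose flange, pale metal, hub up: a flat disc 84 mm across and 11 mm thick with a ring of bolt holes and on it a round hub 50 mm across, 36 mm high in all; a plain through bore of 38 mm. The point lies on its axis half-way up, 18 mm above its underside; z up the axis. About 0.26 kg. Grasp it across the hub.
- flange_large_mid (a point): the large loose flange, pale metal, hub up: a flat disc 98 mm across and 11 mm thick with a ring of bolt holes and on it a round hub 64 mm across, 36 mm high in all; a plain through bore of 52 mm. The point lies on its axis half-way up, 18 mm above its underside; z up the axis. About 0.36 kg. Grasp it across the hub.
- stub_small: the small pipe stub end, steel, fixed: a square dark plate 92 x 92 x 6 mm, on it a flat collar 36 mm across whose top face is 14 mm above the bench. At the start the large flange lies over it, dropped round its collar onto the plate. On the collar stands a pipe 16 mm in outside diameter that ends 60 mm above the bench, its mouth rounded over (8 mm radius). Origin on its axis at bench level, z up.
- stub_medium: the medium pipe stub end, steel, fixed: a square dark plate 92 x 92 x 6 mm, on it a flat collar 50 mm across whose top face is 14 mm above the bench. At the start the small flange, too narrow for it, sits on top of its pipe. On the collar stands a pipe 30 mm in outside diameter that ends 60 mm above the bench, its mouth rounded over (8 mm radius). Origin on its axis at bench level, z up.
- stub_large: the large pipe stub end, steel, fixed: a square dark plate 92 x 92 x 6 mm, on it a flat collar 64 mm across whose top face is 14 mm above the bench. At the start the medium flange, too narrow for it, sits on top of its pipe. On the collar stands a pipe 44 mm in outside diameter that ends 60 mm above the bench, its mouth rounded over (8 mm radius). Origin on its axis at bench level, z up.
- plywood: a square plywood offcut, 110 x 110 x 12 mm, lying fixed and empty on the bench, free for setting something down. Origin at the centre of its underside at bench level, x and y along its sides.
- tape_measure_mid (a point): a yellow and black tape measure, 74 x 78 x 31 mm, lying loose; the point is its centre.
- weld_coupon_mid (a point): a rusty angle-shaped weld test piece, 40 x 60 x 58 mm (a flat 8 mm plate with an 8 mm upright along one short edge), standing loose; the point is the centre of that outline, 29 mm above the bench.
- caliper_mid (a point): a metal slide caliper, 70 x 172 x 12 mm, lying loose; the point is its centre.
Not all that is in view belongs to the job. What is shaped like the stub_large but green is not meant. What is shaped like the part that bears flange_small_mid but purple is not meant.

How it is judged:
By the outcome, as a careful person would: the job done as asked, in the order asked, and still so for the second after the job is handed in, with the robot touching nothing.
It also fails if it takes over 83 s, if anything falls off the work surface, if the arm or the gripper's body presses on something with over 40 N, if the wrist force passes 120 N, or if a joint passes its speed limit or range.

## Working session

There is one attempt and no reset: what is moved stays moved. The work goes in short steps, Python scripts to look and compute and a tool call to move; the robot and the scene stay as the last step left them, time stands still between calls to the robot, and variables do not carry over. Pictures are saved under pics/ and viewed, at most 14 in all, crops included, and the job is handed in when it is done.

Besides the shell and the picture viewer there is one more tool, called after ">>>" by a JSON object that holds its "fn" and its "kwargs", one argument or row to a line. servo_tool: Moves the arm, as the interface text tells. Its arguments: {"type":"object","properties":{"commands":{"type":"array","items":{"type":"object","properties":{"dx":{"type":"number"},"dy":{"type":"number"},"dz":{"type":"number"},"rx":{"type":"number"},"ry":{"type":"number"},"rz":{"type":"number"}}}},"claw":{"type":"number"},"squeeze":{"type":"number"}},"required":["commands"]}

```bash
mkdir -p pics; ls
cat > h.py <<'E'
import numpy as np, cv2
from plant import r
def snap(name,f=None):
    c=r.calibration(name); im=np.ascontiguousarray(r.get_image(name))
    if f: cv2.imwrite('pics/'+f,im)
    return im,c
def ray(c,u,v,z):
    P=np.array(c['pose']); d=P[:3,:3]@np.array([(u-c['cx'])/c['fx'],(v-c['cy'])/c['fy'],1]); o=P[:3,3]
    return o+d*(z-o[2])/d[2]
def proj(c,p):
    P=np.array(c['pose']); q=P[:3,:3].T@(np.array(p)-P[:3,3]); return q[0]/q[2]*c['fx']+c['cx'],q[1]/q[2]*c['fy']+c['cy']
E
python3 - <<'E'
from h import *
for n in('top','side'):
    im,c=snap(n,n+'1.png'); print(n,c['fx'],np.round(c['pose'],3).tolist())
s=r.read_state(); print(s['time'],s['eef_pos'],s['ee_rot'],s['gripper_width'],s['wrist_force'])
E
```

```text
pics
top 522.5031823101408 [[0.009, -0.992, 0.124, 0.363], [-1.0, -0.01, -0.006, 0.06], [0.007, -0.124, -0.992, 1.519], [0.0, 0.0, 0.0, 1.0]]
side 475.9372613798356 [[1.0, -0.017, 0.005, 0.554], [-0.012, -0.446, 0.895, -0.906], [-0.013, -0.895, -0.446, 0.572], [0.0, 0.0, 0.0, 1.0]]
0.1 [ 0.21214045 -0.64062296  0.23996995] [ 9.87245568e-01  1.59203977e-01 -5.57711109e-05 -5.28187075e-04] 0.09313808933908023 [-0.48323606  0.58806382 -0.01573499]
```

View pics/top1.png

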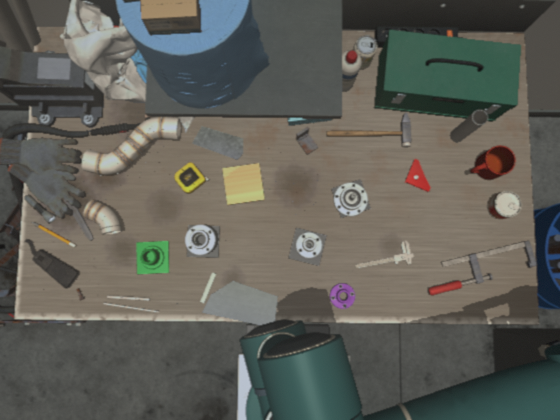

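View pics/side1.png

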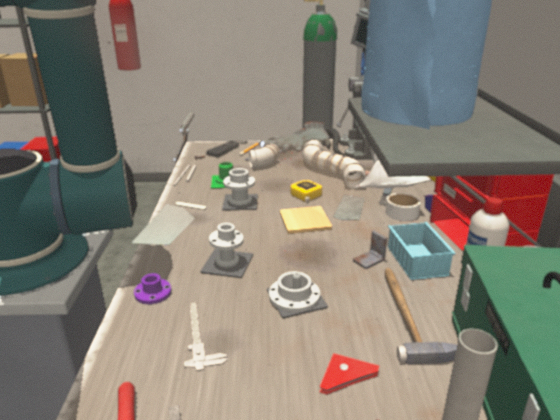

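Run:
```python
from h import *
im=cv2.imread('pics/top1.png'); c=r.calibration('top')
for n,u,v,z in(('large',351,199,.042),('small',309,245,.094),('medium',201,239,.094),('ply',243,184,.012),('tape',190,178,.03),('green',152,257,.06)): print(n,ray(c,u,v,z).round(3))
sd=cv2.imread('pics/side1.png'); 
a=cv2.resize(im[120:330,120:400],None,fx=2.8,fy=2.8,interpolation=cv2.INTER_CUBIC)[:590]; cv2.imwrite('pics/crop.png',a)
cs=r.calibration('side')
for n,u,v,z in(('large',295,280,.042),('small',226,226,.094),('medium',239,172,.094)): print(n,ray(cs,u,v,z).round(3))
print(np.round(r.calibration('wrist')['pose'],3).tolist(), r.calibration('wrist')['fx'])
```

```text
large [ 0.591 -0.158  0.042]
small [ 0.455 -0.035  0.094]
medium [0.468 0.26  0.094]
ply [0.637 0.153 0.012]
tape [0.649 0.306 0.03 ]
green [0.419 0.399 0.06 ]
large [ 0.596 -0.16   0.042]
small [ 0.458 -0.037  0.094]
medium [0.469 0.256 0.094]
[[0.313, -0.922, -0.228, 0.275], [-0.95, -0.304, -0.075, -0.621], [-0.0, 0.239, -0.971, 0.384], [0.0, 0.0, 0.0, 1.0]] 290.75903374206126
```

View pics/crop.png

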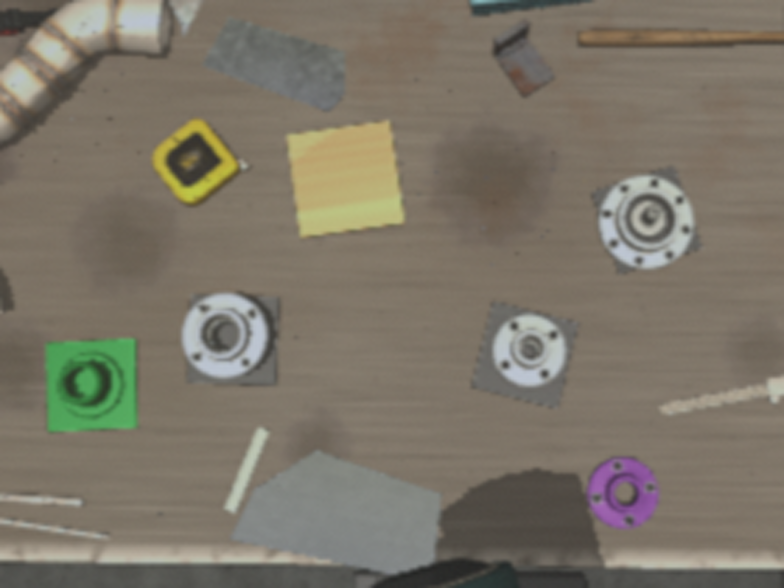

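>>> {"fn": "servo_tool", "kwargs": {
  "commands": [
    {"dx":25,"dy":32,"dz":0},
    {"dx":25,"dy":32,"dz":0},
    {"dx":25,"dy":32,"dz":0},
    {"dx":25,"dy":32,"dz":0},
    {"dx":25,"dy":32,"dz":0},
    {"dx":25,"dy":32,"dz":0},
    {"dx":25,"dy":32,"dz":0},
    {"dx":25,"dy":32,"dz":0},
    {"dx":25,"dy":32,"dz":0},
    {"dx":25,"dy":32,"dz":0}
  ],
  "claw": 1
}}

```text
validation failed for argument at $.co...
```

>>> {"fn": "servo_tool", "kwargs": {
  "commands": [
    {"dx":25,"dy":32,"dz":0,"rx":0,"ry":0,"rz":0},
    {"dx":25,"dy":32,"dz":0,"rx":0,"ry":0,"rz":0},
    {"dx":25,"dy":32,"dz":0,"rx":0,"ry":0,"rz":0},
    {"dx":25,"dy":32,"dz":0,"rx":0,"ry":0,"rz":0},
    {"dx":25,"dy":32,"dz":0,"rx":0,"ry":0,"rz":0},
    {"dx":25,"dy":32,"dz":0,"rx":0,"ry":0,"rz":0},
    {"dx":25,"dy":32,"dz":0,"rx":0,"ry":0,"rz":0},
    {"dx":25,"dy":32,"dz":0,"rx":0,"ry":0,"rz":0},
    {"dx":25,"dy":32,"dz":0,"rx":0,"ry":0,"rz":0},
    {"dx":25,"dy":32,"dz":0,"rx":0,"ry":0,"rz":0}
  ],
  "claw": 1
}}

```text
time: 0.93
eef_pos: [0.4635, -0.3182, 0.2406]
ee_rot: [0.987, 0.16, 0.0, -0.0]
wrist_force: [0.5, -0.7, 0.8]
gripper_width: 0.0929
finger_force: 0.0
```

>>> {"fn": "servo_tool", "kwargs": {
  "commands": [
    {"dx":13,"dy":15.9,"dz":-6,"rx":0,"ry":0,"rz":0},
    {"dx":13,"dy":15.9,"dz":-6,"rx":0,"ry":0,"rz":0},
    {"dx":13,"dy":15.9,"dz":-6,"rx":0,"ry":0,"rz":0},
    {"dx":13,"dy":15.9,"dz":-6,"rx":0,"ry":0,"rz":0},
    {"dx":13,"dy":15.9,"dz":-6,"rx":0,"ry":0,"rz":0},
    {"dx":13,"dy":15.9,"dz":-6,"rx":0,"ry":0,"rz":0},
    {"dx":13,"dy":15.9,"dz":-6,"rx":0,"ry":0,"rz":0}
  ]
}}

```text
time: 1.52
eef_pos: [0.5927, -0.1598, 0.179]
ee_rot: [0.987, 0.161, -0.001, -0.001]
wrist_force: [0.3, -0.8, 0.1]
gripper_width: 0.0932
finger_force: 0.0
```

```bash
cat >> h.py <<'E'
def circs(im,c,z,name=None):
    """ellipses of bright flange metal, cast on plane z"""
    hsv=cv2.cvtColor(im,cv2.COLOR_BGR2HSV); m=((hsv[...,1]<45)&(hsv[...,2]>135)).astype(np.uint8)*255
    m=cv2.morphologyEx(m,cv2.MORPH_OPEN,np.ones((3,3)))
    cs,h=cv2.findContours(m,cv2.RETR_CCOMP,cv2.CHAIN_APPROX_NONE)
    for k,q in enumerate(cs):
        if len(q)>30 and cv2.contourArea(q)>200:
            (u,v),(a,b),_=cv2.fitEllipse(q); P=[ray(c,*x[0],z)[:2] for x in q]
            (x,y),rad=cv2.minEnclosingCircle(np.float32(P)*1000); print('hole' if h[0][k][3]>=0 else 'out',int(u),int(v),'ax',round(a),round(b),'xy mm',round(x,1),round(y,1),'dia',round(2*rad,1))
E
python3 - <<'E'
from h import *
im,c=snap('wrist','w1.png'); print(r.read_state()['eef_pos'],proj(c,r.read_state()['eef_pos']),c['pose'][:3]); circs(im,c,.017)
E
```

```text
[ 0.59221114 -0.16116829  0.17993811] (np.float64(283.15891127052214), np.float64(267.37873153274984)) [[ 3.16117375e-01 -9.20597432e-01 -2.29281864e-01  6.55828459e-01]
 [-9.48719708e-01 -3.06962781e-01 -7.55299000e-02 -1.39435307e-01]
 [-8.48366661e-04  2.41400537e-01 -9.70425196e-01  3.22908741e-01]]
out 281 206 ax 64 78 xy mm 592.8 -161.0 dia 96.8
out 312 176 ax 15 27 xy mm 629.2 -183.0 dia 28.9
out 274 166 ax 22 54 xy mm 625.5 -140.3 dia 58.9
out 500 98 ax 16 34 xy mm 759.0 -334.0 dia 37.7
out 442 81 ax 16 43 xy mm 752.0 -269.3 dia 45.8
out 509 67 ax 16 56 xy mm 789.9 -324.3 dia 42.8
out 538 12 ax 21 23 xy mm 836.6 -330.1 dia 23.4
```

View pics/w1.png

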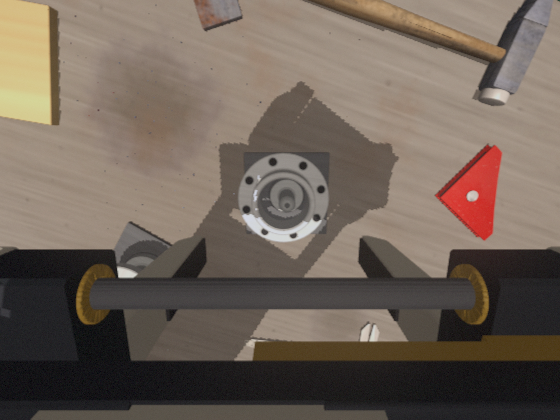

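>>> {"fn": "servo_tool", "kwargs": {
  "commands": [
    {"dx":0.05,"dy":0,"dz":-13.8,"rx":0,"ry":0,"rz":0},
    {"dx":0.05,"dy":0,"dz":-13.8,"rx":0,"ry":0,"rz":0},
    {"dx":0.05,"dy":0,"dz":-13.8,"rx":0,"ry":0,"rz":0},
    {"dx":0.05,"dy":0,"dz":-13.8,"rx":0,"ry":0,"rz":0},
    {"dx":0.05,"dy":0,"dz":-13.8,"rx":0,"ry":0,"rz":0},
    {"dx":0.05,"dy":0,"dz":-13.8,"rx":0,"ry":0,"rz":0}
  ]
}}

```text
time: 2.07
eef_pos: [0.5924, -0.1631, 0.0436]
ee_rot: [0.987, 0.159, 0.0, 0.0]
wrist_force: [1.1, -0.0, -0.4]
gripper_width: 0.0931
finger_force: 0.0
```

>>> {"fn": "servo_tool", "kwargs": {
  "commands": [
    {"dx":0,"dy":0,"dz":0,"rx":0,"ry":0,"rz":0},
    {"dx":0,"dy":0,"dz":0,"rx":0,"ry":0,"rz":0},
    {"dx":0,"dy":0,"dz":0,"rx":0,"ry":0,"rz":0},
    {"dx":0,"dy":0,"dz":0,"rx":0,"ry":0,"rz":0},
    {"dx":0,"dy":0,"dz":0,"rx":0,"ry":0,"rz":0},
    {"dx":0,"dy":0,"dz":0,"rx":0,"ry":0,"rz":0}
  ],
  "claw": -1,
  "squeeze": 30
}}

```text
time: 2.57
eef_pos: [0.593, -0.162, 0.0434]
ee_rot: [0.987, 0.159, 0.0, 0.0]
wrist_force: [-0.8, -0.7, 6.6]
gripper_width: 0.0704
finger_force: 30.0
```

>>> {"fn": "servo_tool", "kwargs": {
  "commands": [
    {"dx":0,"dy":0,"dz":0,"rx":0,"ry":0,"rz":0},
    {"dx":0,"dy":0,"dz":0,"rx":0,"ry":0,"rz":0},
    {"dx":0,"dy":0,"dz":0,"rx":0,"ry":0,"rz":0},
    {"dx":0,"dy":0,"dz":0,"rx":0,"ry":0,"rz":0}
  ]
}}

```text
time: 2.9
eef_pos: [0.593, -0.162, 0.0434]
ee_rot: [0.987, 0.159, 0.0, 0.0]
wrist_force: [-0.5, -1.5, 6.1]
gripper_width: 0.0696
finger_force: 30.0
```

Run:
```python
from h import *
im,c=snap('wrist','w2.png'); print(r.read_state()['eef_pos'])
im,c=snap('side'); cv2.imwrite('pics/s2.png',cv2.resize(im[180:330,200:400],None,fx=3,fy=3))
```

```text
[ 0.59298928 -0.16199792  0.04337777]
```

View pics/s2.png

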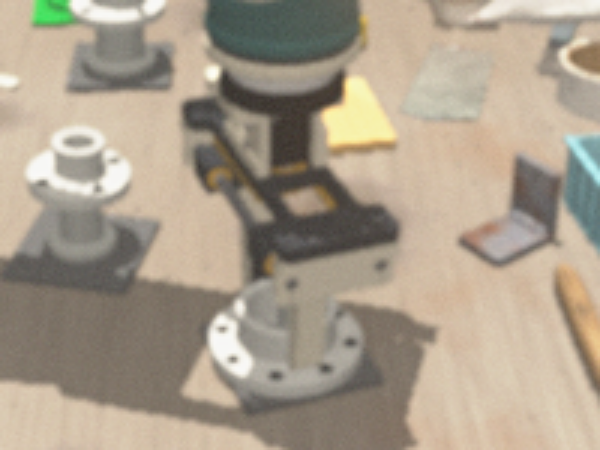

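View pics/w2.png

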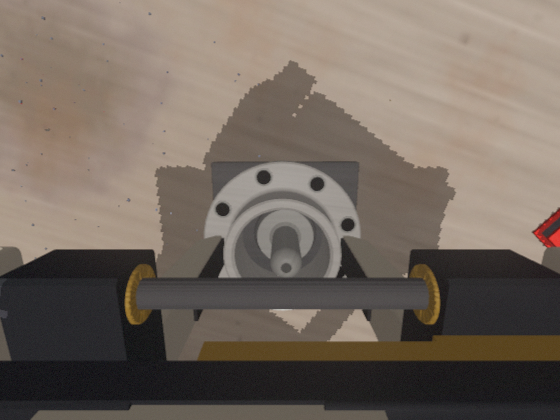

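>>> {"fn": "servo_tool", "kwargs": {
  "commands": [
    {"dx":0,"dy":0,"dz":0,"rx":0,"ry":0,"rz":0},
    {"dx":0,"dy":0,"dz":0.7,"rx":0,"ry":0,"rz":0},
    {"dx":0,"dy":0,"dz":0.7,"rx":0,"ry":0,"rz":0},
    {"dx":0,"dy":0,"dz":0.7,"rx":0,"ry":0,"rz":0}
  ],
  "claw": 0.75
}}

```text
time: 3.33
eef_pos: [0.5929, -0.1618, 0.0501]
ee_rot: [0.987, 0.159, 0.0, 0.0]
wrist_force: [0.0, 0.6, -0.6]
gripper_width: 0.0814
finger_force: 0.0
```

>>> {"fn": "servo_tool", "kwargs": {
  "commands": [
    {"dx":0,"dy":0,"dz":0,"rx":0,"ry":0,"rz":0},
    {"dx":0,"dy":0,"dz":0,"rx":0,"ry":0,"rz":0},
    {"dx":0,"dy":0,"dz":0,"rx":0,"ry":0,"rz":0},
    {"dx":0,"dy":0,"dz":0,"rx":0,"ry":0,"rz":0},
    {"dx":0,"dy":0,"dz":0,"rx":0,"ry":0,"rz":0},
    {"dx":0,"dy":0,"dz":0,"rx":0,"ry":0,"rz":0}
  ],
  "claw": -1
}}

```text
time: 3.83
eef_pos: [0.5926, -0.1617, 0.0495]
ee_rot: [0.987, 0.159, -0.0, -0.0]
wrist_force: [-0.7, 1.7, -0.4]
gripper_width: 0.0699
finger_force: 30.0
```

>>> {"fn": "servo_tool", "kwargs": {
  "commands": [
    {"dx":0,"dy":0,"dz":1,"rx":0,"ry":0,"rz":0},
    {"dx":0,"dy":0,"dz":2,"rx":0,"ry":0,"rz":0},
    {"dx":0,"dy":0,"dz":4,"rx":0,"ry":0,"rz":0},
    {"dx":0,"dy":0,"dz":6,"rx":0,"ry":0,"rz":0},
    {"dx":0,"dy":0,"dz":8,"rx":0,"ry":0,"rz":0},
    {"dx":0,"dy":0,"dz":8,"rx":0,"ry":0,"rz":0}
  ]
}}

```text
time: 4.33
eef_pos: [0.5942, -0.1623, 0.1349]
ee_rot: [0.987, 0.159, 0.003, 0.001]
wrist_force: [1.1, -0.1, -2.8]
gripper_width: 0.07
finger_force: 30.0
```

Run:
```python
from h import *
im,c=snap('side'); a=cv2.resize(im[170:320,180:380],None,fx=2.2,fy=2.2)
im,c=snap('wrist','w3.png'); cv2.imwrite('pics/s3.png',np.hstack([a,cv2.resize(im[100:400,100:460],None,fx=.99,fy=1.1)]))
```

```text
(no output)
```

View pics/s3.png

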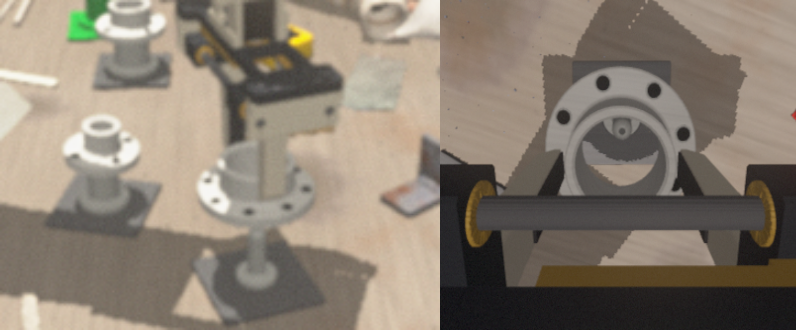

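Run:
```python
from h import *
c=r.calibration('wrist'); print(r.read_state()['eef_pos'],ray(c,284,218,.06), proj(c,[.593,-.161,.06]))
im=cv2.imread('pics/top1.png'); c=r.calibration('top'); h=cv2.cvtColor(im,cv2.COLOR_BGR2HSV)
m=cv2.inRange(h,(15,70,120),(35,255,255)); m[:,:215]=0;m[:,275:]=0;m[:150]=0;m[215:]=0
q=max(cv2.findContours(m,0,1)[0],key=cv2.contourArea); (u,v),s,a=cv2.minAreaRect(q); print(u,v,s,a,ray(c,u,v,.012))
```

```text
[ 0.59289934 -0.16191705  0.1302571 ] [ 0.59995365 -0.16191777  0.06      ] (np.float64(280.02430262799203), np.float64(225.91649952689772))
243.02996826171875 183.70999145507812 (37.90092468261719, 38.6080322265625) 81.8698959350586 [0.63758947 0.15318124 0.012     ]
```

>>> {"fn": "servo_tool", "kwargs": {
  "commands": [
    {"dx":4.5,"dy":31.5,"dz":0,"rx":0,"ry":0,"rz":0},
    {"dx":4.5,"dy":31.5,"dz":0,"rx":0,"ry":0,"rz":0},
    {"dx":4.5,"dy":31.5,"dz":0,"rx":0,"ry":0,"rz":0},
    {"dx":4.5,"dy":31.5,"dz":0,"rx":0,"ry":0,"rz":0},
    {"dx":4.5,"dy":31.5,"dz":0,"rx":0,"ry":0,"rz":0},
    {"dx":4.5,"dy":31.5,"dz":0,"rx":0,"ry":0,"rz":0},
    {"dx":4.5,"dy":31.5,"dz":0,"rx":0,"ry":0,"rz":0},
    {"dx":4.5,"dy":31.5,"dz":0,"rx":0,"ry":0,"rz":0},
    {"dx":4.5,"dy":31.5,"dz":0,"rx":0,"ry":0,"rz":0},
    {"dx":4.5,"dy":31.5,"dz":0,"rx":0,"ry":0,"rz":0}
  ]
}}

```text
time: 5.27
eef_pos: [0.637, 0.1545, 0.1276]
ee_rot: [0.987, 0.16, -0.001, 0.0]
wrist_force: [0.0, -0.4, -3.9]
gripper_width: 0.0701
finger_force: 30.0
```

>>> {"fn": "servo_tool", "kwargs": {
  "commands": [
    {"dx":0,"dy":0,"dz":-3,"rx":0,"ry":0,"rz":0},
    {"dx":0,"dy":0,"dz":-5,"rx":0,"ry":0,"rz":0},
    {"dx":0,"dy":0,"dz":-6.5,"rx":0,"ry":0,"rz":0},
    {"dx":0,"dy":0,"dz":-7.2,"rx":0,"ry":0,"rz":0},
    {"dx":0,"dy":0,"dz":-7.2,"rx":0,"ry":0,"rz":0}
  ]
}}

```text
time: 5.68
eef_pos: [0.6372, 0.1523, 0.0563]
ee_rot: [0.987, 0.159, -0.001, 0.0]
wrist_force: [-0.7, -0.2, -4.0]
gripper_width: 0.0704
finger_force: 30.0
```

Still hanging, about 1 mm up; release, rise, and go toward the small flange.

>>> {"fn": "servo_tool", "kwargs": {
  "commands": [
    {"dx":0,"dy":0,"dz":-0.1,"rx":0,"ry":0,"rz":0},
    {"dx":0,"dy":0,"dz":-0.1,"rx":0,"ry":0,"rz":0},
    {"dx":0,"dy":0,"dz":-0.1,"rx":0,"ry":0,"rz":0},
    {"dx":0,"dy":0,"dz":-0.1,"rx":0,"ry":0,"rz":0},
    {"dx":0,"dy":0,"dz":4,"rx":0,"ry":0,"rz":0},
    {"dx":0,"dy":0,"dz":8,"rx":0,"ry":0,"rz":0},
    {"dx":0,"dy":0,"dz":12,"rx":0,"ry":0,"rz":0}
  ],
  "claw": 1
}}

```text
time: 6.27
eef_pos: [0.6373, 0.1531, 0.1794]
ee_rot: [0.987, 0.159, -0.0, 0.0]
wrist_force: [0.5, 0.1, 0.0]
gripper_width: 0.0931
finger_force: 0.0
```

>>> {"fn": "servo_tool", "kwargs": {
  "commands": [
    {"dx":-18,"dy":-19,"dz":2,"rx":0,"ry":0,"rz":0},
    {"dx":-18,"dy":-19,"dz":2,"rx":0,"ry":0,"rz":0},
    {"dx":-18,"dy":-19,"dz":2,"rx":0,"ry":0,"rz":0},
    {"dx":-18,"dy":-19,"dz":2,"rx":0,"ry":0,"rz":0},
    {"dx":-18,"dy":-19,"dz":2,"rx":0,"ry":0,"rz":0},
    {"dx":-18,"dy":-19,"dz":2,"rx":0,"ry":0,"rz":0},
    {"dx":-18,"dy":-19,"dz":2,"rx":0,"ry":0,"rz":0},
    {"dx":-18,"dy":-19,"dz":2,"rx":0,"ry":0,"rz":0},
    {"dx":-18,"dy":-19,"dz":2,"rx":0,"ry":0,"rz":0}
  ]
}}

```text
time: 7.02
eef_pos: [0.4579, -0.037, 0.1984]
ee_rot: [0.987, 0.159, 0.001, 0.0]
wrist_force: [0.8, 1.5, 0.5]
gripper_width: 0.0926
finger_force: 0.0
```

Run:
```python
from h import *
c=r.calibration('wrist'); im,_=snap('wrist','w4.png'); print(r.read_state()['eef_pos'],proj(c,[.457,-.036,.094])); circs(im,c,.069)
```

```text
[ 0.45815796 -0.03654091  0.19804058] (np.float64(279.7769533723134), np.float64(215.613775534441))
out 86 248 ax 48 116 xy mm 351.4 134.3 dia 129.1
out 281 220 ax 46 63 xy mm 452.2 -37.8 dia 70.0
hole 279 213 ax 31 31 xy mm 452.5 -37.4 dia 31.7
out 24 216 ax 12 91 xy mm 371.4 200.5 dia 74.1
out 275 194 ax 37 65 xy mm 462.4 -32.0 dia 68.2
out 432 110 ax 30 34 xy mm 585.7 -138.1 dia 30.0
out 2 103 ax 7 51 xy mm 472.2 229.8 dia 41.5
out 153 5 ax 13 60 xy mm 592.5 117.3 dia 49.4
```

View pics/w4.png

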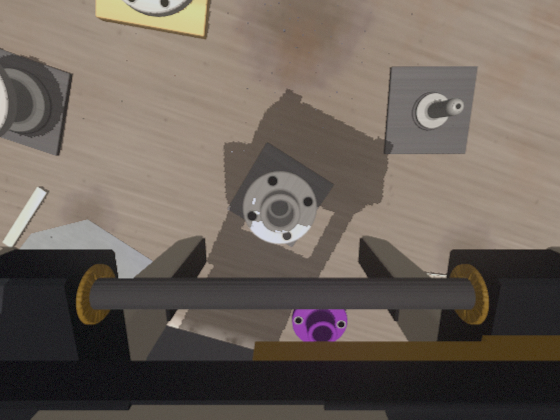

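Run:
```python
from h import *
c=r.calibration('wrist')
for n,u,v,z in(('disc',280,208,.069),('hub',280.5,206,.094),('Stip',456,106,.06),('Scollar',433,111,.014),('plate',431.5,110,.006)): print(n,ray(c,u,v,z)*1000)
```

```text
disc [458.22868584 -35.21506421  69.        ]
hub [465.80635187 -33.34214475  94.        ]
Stip [ 598.368886   -159.50507466   60.        ]
Scollar [ 598.68331666 -161.6671038    14.        ]
plate [ 601.01670296 -163.19472858    6.        ]
```

>>> {"fn": "servo_tool", "kwargs": {
  "commands": [
    {"dx":0,"dy":0.1,"dz":-4,"rx":0,"ry":0,"rz":0},
    {"dx":0,"dy":0.1,"dz":-7,"rx":0,"ry":0,"rz":0},
    {"dx":0,"dy":0.1,"dz":-9,"rx":0,"ry":0,"rz":0},
    {"dx":0,"dy":0.1,"dz":-10,"rx":0,"ry":0,"rz":0},
    {"dx":0,"dy":0.1,"dz":-10,"rx":0,"ry":0,"rz":0}
  ],
  "claw": 0.4
}}

```text
time: 7.48
eef_pos: [0.4573, -0.0349, 0.0955]
ee_rot: [0.987, 0.16, -0.002, -0.001]
wrist_force: [-0.7, -0.3, -0.3]
gripper_width: 0.0669
finger_force: 0.0
```

>>> {"fn": "servo_tool", "kwargs": {
  "commands": [
    {"dx":0,"dy":0,"dz":0,"rx":0,"ry":0,"rz":0},
    {"dx":0,"dy":0,"dz":0,"rx":0,"ry":0,"rz":0},
    {"dx":0,"dy":0,"dz":0,"rx":0,"ry":0,"rz":0},
    {"dx":0,"dy":0,"dz":0,"rx":0,"ry":0,"rz":0},
    {"dx":0,"dy":0,"dz":0,"rx":0,"ry":0,"rz":0},
    {"dx":0,"dy":0,"dz":0,"rx":0,"ry":0,"rz":0},
    {"dx":0,"dy":0,"dz":0,"rx":0,"ry":0,"rz":0},
    {"dx":0,"dy":0,"dz":0,"rx":0,"ry":0,"rz":0}
  ],
  "claw": -1,
  "squeeze": 20
}}

```text
time: 8.15
eef_pos: [0.4581, -0.0359, 0.0984]
ee_rot: [0.987, 0.159, 0.001, 0.0]
wrist_force: [-0.4, -0.8, 5.7]
gripper_width: 0.0387
finger_force: 20.0
```

>>> {"fn": "servo_tool", "kwargs": {
  "commands": [
    {"dx":0,"dy":0,"dz":0.5,"rx":0,"ry":0,"rz":0},
    {"dx":0,"dy":0,"dz":1.5,"rx":0,"ry":0,"rz":0},
    {"dx":0,"dy":0,"dz":3,"rx":0,"ry":0,"rz":0},
    {"dx":0,"dy":0,"dz":5,"rx":0,"ry":0,"rz":0},
    {"dx":0,"dy":0,"dz":6,"rx":0,"ry":0,"rz":0},
    {"dx":0,"dy":0,"dz":6,"rx":0,"ry":0,"rz":0},
    {"dx":0,"dy":0,"dz":6,"rx":0,"ry":0,"rz":0}
  ]
}}

```text
time: 8.73
eef_pos: [0.4578, -0.0358, 0.1578]
ee_rot: [0.987, 0.159, 0.0, 0.0]
wrist_force: [-1.4, 0.7, -2.3]
gripper_width: 0.0383
finger_force: 19.9
```

Run:
```python
from h import *
im,c=snap('side'); a=cv2.resize(im[150:300,150:350],None,fx=2,fy=2)
c=r.calibration('wrist');im,_=snap('wrist','w5.png'); print(r.read_state()['eef_pos']); cv2.imwrite('pics/s5.png',np.hstack([a,im[100:400,80:480]]))
```

```text
[ 0.45729813 -0.03575348  0.15659022]
```

View pics/s5.png

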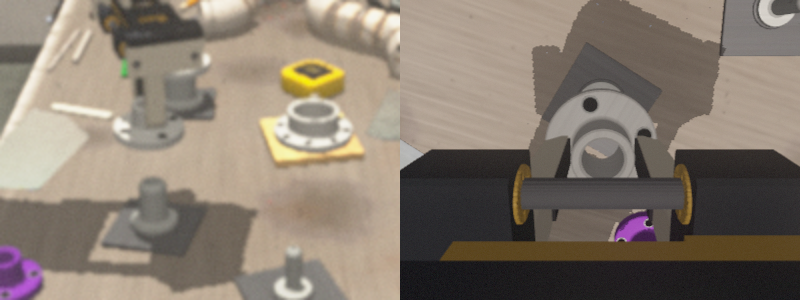

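Run:
```python
from h import *
c=r.calibration('wrist'); p=r.read_state()['eef_pos']; print(p)
for z in (.1535,.129): print([np.round(proj(c,p*[1,1,0]+[dx,0,z]),1) for dx in (0,.018*.95)])
for u,v,z in((284,264,.1535),(280,229,.1535)): print(ray(c,u,v,z))
t=np.linspace(0,6.283,9)
for R,z in((.018,.1535),(.036,.1285)): print(np.round([proj(c,[p[0]+R*np.cos(a),p[1]+R*np.sin(a),z]) for a in t]).tolist())
# disc contour visible edge
im=cv2.imread('pics/w5.png'); cv2.imwrite('pics/w5c.png',cv2.resize(im[180:300,190:370],None,fx=4,fy=4,interpolation=cv2.INTER_CUBIC))
```

```text
[ 0.45729813 -0.03575348  0.15659022]
[array([281. , 262.6]), array([291. , 234.3])]
[array([281.1, 246.3]), array([289.8, 221.4])]
[ 0.45700864 -0.03757455  0.1535    ]
[ 0.47535575 -0.02925698  0.1535    ]
[[292.0, 233.0], [266.0, 235.0], [249.0, 253.0], [252.0, 276.0], [271.0, 291.0], [296.0, 289.0], [312.0, 272.0], [311.0, 249.0], [292.0, 233.0]]
[[300.0, 192.0], [254.0, 196.0], [226.0, 229.0], [231.0, 270.0], [264.0, 295.0], [306.0, 292.0], [335.0, 263.0], [333.0, 221.0], [300.0, 192.0]]
```

View pics/w5c.png

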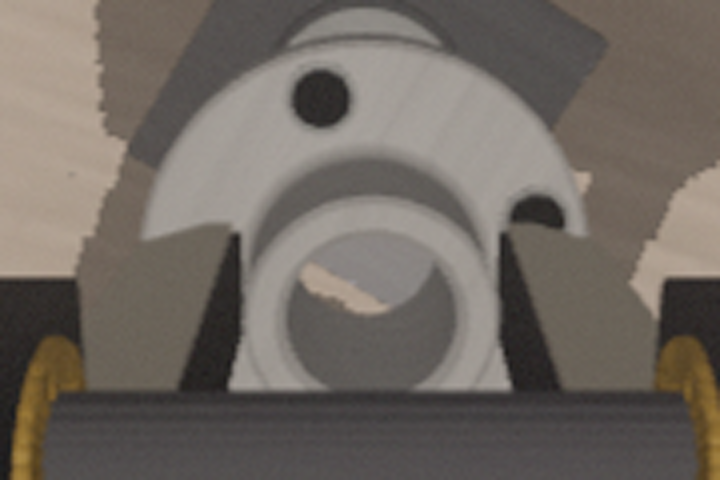

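>>> {"fn": "servo_tool", "kwargs": {
  "commands": [
    {"dx":13.9,"dy":-12.5,"dz":0,"rx":0,"ry":0,"rz":0},
    {"dx":13.9,"dy":-12.5,"dz":0,"rx":0,"ry":0,"rz":0},
    {"dx":13.9,"dy":-12.5,"dz":0,"rx":0,"ry":0,"rz":0},
    {"dx":13.9,"dy":-12.5,"dz":0,"rx":0,"ry":0,"rz":0},
    {"dx":13.9,"dy":-12.5,"dz":-4,"rx":0,"ry":0,"rz":0},
    {"dx":13.9,"dy":-12.5,"dz":-4.6,"rx":0,"ry":0,"rz":0},
    {"dx":13.9,"dy":-12.5,"dz":-4.6,"rx":0,"ry":0,"rz":0},
    {"dx":13.9,"dy":-12.5,"dz":-4.6,"rx":0,"ry":0,"rz":0}
  ]
}}

```text
time: 9.5
eef_pos: [0.5958, -0.1603, 0.1107]
ee_rot: [0.987, 0.159, -0.001, -0.001]
wrist_force: [-0.7, -1.1, -1.2]
gripper_width: 0.0387
finger_force: 19.9
```

Run:
```python
from h import *
c=r.calibration('wrist');im,_=snap('wrist','w6.png'); p=r.read_state()['eef_pos']; print(p, proj(c,[.5985,-.1605,.06]),proj(c,[p[0]+.002,p[1],p[2]-.004]))
cv2.imwrite('pics/w6c.png',cv2.resize(im[180:300,190:370],None,fx=4,fy=4,interpolation=cv2.INTER_CUBIC))
```

```text
[ 0.5962806  -0.16017469  0.11219452] (np.float64(282.7802938634087), np.float64(230.9827091948689)) (np.float64(282.2426139539063), np.float64(258.960043562812))
```

View pics/w6c.png

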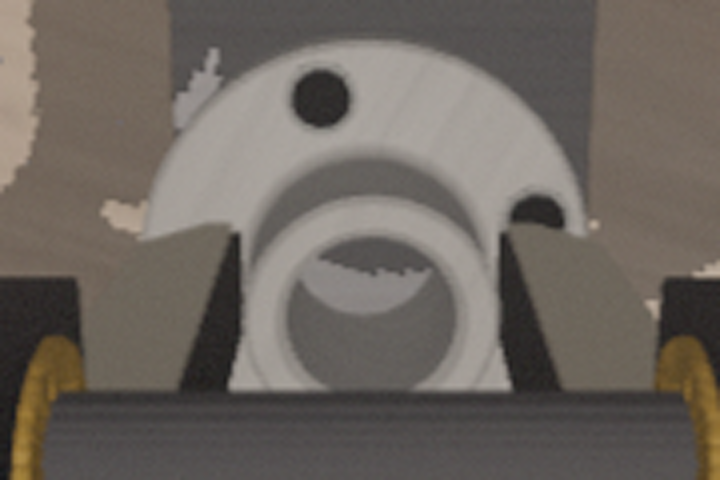

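>>> {"fn": "servo_tool", "kwargs": {
  "commands": [
    {"dx":0,"dy":0,"dz":-1,"rx":0,"ry":0,"rz":0},
    {"dx":0,"dy":0,"dz":-1.5,"rx":0,"ry":0,"rz":0},
    {"dx":0,"dy":0,"dz":-2,"rx":0,"ry":0,"rz":0},
    {"dx":0,"dy":0,"dz":-2.5,"rx":0,"ry":0,"rz":0}
  ]
}}

```text
time: 9.88
eef_pos: [0.5966, -0.1605, 0.0867]
ee_rot: [0.987, 0.159, 0.0, 0.0]
wrist_force: [-0.8, -0.9, -1.5]
gripper_width: 0.0386
finger_force: 19.9
```

No contact with the bore already over the pipe; continue.

>>> {"fn": "servo_tool", "kwargs": {
  "commands": [
    {"dx":0,"dy":0,"dz":-1,"rx":0,"ry":0,"rz":0},
    {"dx":0,"dy":0,"dz":-2,"rx":0,"ry":0,"rz":0},
    {"dx":0,"dy":0,"dz":-2.6,"rx":0,"ry":0,"rz":0},
    {"dx":0,"dy":0,"dz":-3.0,"rx":0,"ry":0,"rz":0},
    {"dx":0,"dy":0,"dz":-3.1,"rx":0,"ry":0,"rz":0},
    {"dx":0,"dy":0,"dz":-3.1,"rx":0,"ry":0,"rz":0}
  ]
}}

```text
time: 10.38
eef_pos: [0.5967, -0.1607, 0.0555]
ee_rot: [0.987, 0.159, -0.0, -0.0]
wrist_force: [0.2, 1.1, -0.5]
gripper_width: 0.0386
finger_force: 20.0
```

>>> {"fn": "servo_tool", "kwargs": {
  "commands": [
    {"dx":0,"dy":0,"dz":0,"rx":0,"ry":0,"rz":0},
    {"dx":0,"dy":0,"dz":0,"rx":0,"ry":0,"rz":0},
    {"dx":0,"dy":0,"dz":0,"rx":0,"ry":0,"rz":0},
    {"dx":0,"dy":0,"dz":0,"rx":0,"ry":0,"rz":0},
    {"dx":0,"dy":0,"dz":0,"rx":0,"ry":0,"rz":0},
    {"dx":0,"dy":0,"dz":4,"rx":0,"ry":0,"rz":0},
    {"dx":0,"dy":0,"dz":8,"rx":0,"ry":0,"rz":0},
    {"dx":0,"dy":0,"dz":12,"rx":0,"ry":0,"rz":0},
    {"dx":0,"dy":0,"dz":14,"rx":0,"ry":0,"rz":0},
    {"dx":0,"dy":0,"dz":14,"rx":0,"ry":0,"rz":0}
  ],
  "claw": 1
}}

```text
time: 11.22
eef_pos: [0.5982, -0.1612, 0.2017]
ee_rot: [0.987, 0.159, 0.003, 0.002]
wrist_force: [0.6, 1.1, 0.9]
gripper_width: 0.0931
finger_force: 0.0
```

Run:
```python
from h import *
c=r.calibration('wrist');im,_=snap('wrist','w7.png'); p=r.read_state()['eef_pos']; print(p); circs(im,c,.025)
```

```text
[ 0.59751607 -0.1610252   0.19851987]
out 258 336 ax 6 92 xy mm 427.2 -214.6 dia 80.3
out 360 330 ax 18 24 xy mm 470.4 -308.4 dia 37.2
out 278 204 ax 51 57 xy mm 595.4 -161.2 dia 72.0
out 291 181 ax 16 34 xy mm 622.3 -166.7 dia 39.6
out 482 88 ax 27 58 xy mm 779.0 -328.1 dia 60.6
out 2 63 ax 17 45 xy mm 642.7 150.9 dia 49.6
out 509 28 ax 17 25 xy mm 834.2 -323.9 dia 24.4
out 12 65 ax 67 94 xy mm 642.1 147.9 dia 96.3
```

>>> {"fn": "servo_tool", "kwargs": {
  "commands": [
    {"dx":-12.5,"dy":38,"dz":0.5,"rx":0,"ry":0,"rz":0},
    {"dx":-12.5,"dy":38,"dz":0.5,"rx":0,"ry":0,"rz":0},
    {"dx":-12.5,"dy":38,"dz":0.5,"rx":0,"ry":0,"rz":0},
    {"dx":-12.5,"dy":38,"dz":0.5,"rx":0,"ry":0,"rz":0},
    {"dx":-12.5,"dy":38,"dz":0.5,"rx":0,"ry":0,"rz":0},
    {"dx":-12.5,"dy":38,"dz":0.5,"rx":0,"ry":0,"rz":0},
    {"dx":-12.5,"dy":38,"dz":0.5,"rx":0,"ry":0,"rz":0},
    {"dx":-12.5,"dy":38,"dz":0.5,"rx":0,"ry":0,"rz":0},
    {"dx":-12.5,"dy":38,"dz":0.5,"rx":0,"ry":0,"rz":0},
    {"dx":-12.5,"dy":38,"dz":0.5,"rx":0,"ry":0,"rz":0}
  ]
}}

```text
time: 12.1
eef_pos: [0.4698, 0.222, 0.1993]
ee_rot: [0.987, 0.16, -0.001, -0.0]
wrist_force: [1.1, -0.3, 0.5]
gripper_width: 0.0929
finger_force: 0.0
```

>>> {"fn": "servo_tool", "kwargs": {
  "commands": [
    {"dx":0,"dy":3.6,"dz":0,"rx":0,"ry":0,"rz":0},
    {"dx":0,"dy":3.6,"dz":0,"rx":0,"ry":0,"rz":0},
    {"dx":0,"dy":3.6,"dz":0,"rx":0,"ry":0,"rz":0},
    {"dx":0,"dy":3.6,"dz":0,"rx":0,"ry":0,"rz":0}
  ]
}}

```text
time: 12.43
eef_pos: [0.4714, 0.2549, 0.1994]
ee_rot: [0.987, 0.159, -0.001, 0.0]
wrist_force: [0.4, 0.2, 0.8]
gripper_width: 0.0932
finger_force: 0.0
```

Run:
```python
from h import *
c=r.calibration('wrist');im,_=snap('wrist','w8.png'); p=r.read_state()['eef_pos']; print(p); circs(im,c,.069)
```

```text
[0.47161593 0.25450523 0.19973227]
out 273 328 ax 40 189 xy mm 330.9 223.8 dia 225.6
out 244 233 ax 10 30 xy mm 433.8 281.4 dia 30.6
out 297 223 ax 15 47 xy mm 464.2 236.0 dia 50.0
out 281 177 ax 18 46 xy mm 500.5 262.1 dia 44.1
out 428 71 ax 91 106 xy mm 625.7 170.5 dia 84.4
hole 444 66 ax 71 96 xy mm 625.1 171.1 dia 57.1
hole 441 67 ax 54 64 xy mm 633.5 162.1 dia 50.6
out 22 66 ax 49 101 xy mm 523.3 505.3 dia 77.0
```

View pics/w8.png

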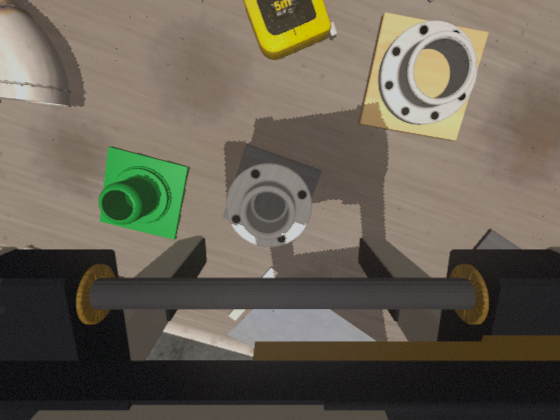

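Run:
```python
from h import *
c=r.calibration('wrist'); print(ray(c,268.5,204,.069),ray(c,268.5,203,.094))
# dark/grey disc edges on row/col through centre
im=cv2.imread('pics/w8.png'); 
p=r.read_state()['eef_pos']; print(p,proj(c,[.468,.2585,.069]))
c4=np.array(cv2.imread('pics/w4.png'))
```

```text
[0.47130497 0.26741968 0.069     ] [0.47792295 0.2683668  0.094     ]
[0.47161593 0.25450523 0.19973227] (np.float64(276.2092567658951), np.float64(209.9391771909165))
```

>>> {"fn": "servo_tool", "kwargs": {
  "commands": [
    {"dx":0,"dy":1.2,"dz":-4,"rx":0,"ry":0,"rz":0},
    {"dx":0,"dy":1.2,"dz":-7,"rx":0,"ry":0,"rz":0},
    {"dx":0,"dy":1.2,"dz":-9,"rx":0,"ry":0,"rz":0},
    {"dx":0,"dy":1.2,"dz":-10,"rx":0,"ry":0,"rz":0},
    {"dx":0,"dy":1.2,"dz":-10,"rx":0,"ry":0,"rz":0},
    {"dx":0,"dy":1.2,"dz":-10,"rx":0,"ry":0,"rz":0}
  ],
  "claw": 0.7
}}

```text
time: 12.98
eef_pos: [0.4721, 0.2667, 0.1014]
ee_rot: [0.987, 0.159, 0.0, -0.0]
wrist_force: [-0.6, 0.8, 0.8]
gripper_width: 0.0793
finger_force: 0.0
```

>>> {"fn": "servo_tool", "kwargs": {
  "commands": [
    {"dx":0,"dy":0,"dz":0,"rx":0,"ry":0,"rz":0},
    {"dx":0,"dy":0,"dz":0,"rx":0,"ry":0,"rz":0},
    {"dx":0,"dy":0,"dz":0,"rx":0,"ry":0,"rz":0},
    {"dx":0,"dy":0,"dz":0,"rx":0,"ry":0,"rz":0},
    {"dx":0,"dy":0,"dz":0,"rx":0,"ry":0,"rz":0},
    {"dx":0,"dy":0,"dz":0,"rx":0,"ry":0,"rz":0},
    {"dx":0,"dy":0,"dz":0,"rx":0,"ry":0,"rz":0},
    {"dx":0,"dy":0,"dz":0,"rx":0,"ry":0,"rz":0}
  ],
  "claw": -1,
  "squeeze": 25
}}

```text
time: 13.65
eef_pos: [0.472, 0.2674, 0.1014]
ee_rot: [0.987, 0.159, 0.001, -0.0]
wrist_force: [-0.3, 0.1, 6.4]
gripper_width: 0.0542
finger_force: 25.0
```

>>> {"fn": "servo_tool", "kwargs": {
  "commands": [
    {"dx":0,"dy":0,"dz":0.5,"rx":0,"ry":0,"rz":0},
    {"dx":0,"dy":0,"dz":1.5,"rx":0,"ry":0,"rz":0},
    {"dx":0,"dy":0,"dz":3,"rx":0,"ry":0,"rz":0},
    {"dx":0,"dy":0,"dz":5,"rx":0,"ry":0,"rz":0},
    {"dx":0,"dy":0,"dz":6,"rx":0,"ry":0,"rz":0},
    {"dx":0,"dy":0,"dz":6,"rx":0,"ry":0,"rz":0},
    {"dx":0,"dy":0,"dz":6,"rx":0,"ry":0,"rz":0}
  ]
}}

```text
time: 14.23
eef_pos: [0.4718, 0.2673, 0.1608]
ee_rot: [0.987, 0.159, 0.0, -0.0]
wrist_force: [0.2, -0.1, -2.7]
gripper_width: 0.054
finger_force: 25.0
```

Run:
```python
from h import *
im,c=snap('side','s9.png'); a=cv2.resize(im[100:250,150:350],None,fx=2,fy=2)
c=r.calibration('wrist');im,_=snap('wrist','w9.png'); p=r.read_state()['eef_pos']; print(p,proj(c,[p[0],p[1],p[2]-.004]))
for R,dz in((.025,.004),(.019,.004),(.042,.029)): print(np.round([proj(c,[p[0]+R*np.cos(b),p[1]+R*np.sin(b),p[2]-dz]) for b in np.linspace(0,6.283,9)]).tolist())
cv2.imwrite('pics/s9.png',np.hstack([a,im[100:400,80:480]]))
```

```text
[0.47132444 0.26702718 0.15954165] (np.float64(281.02687955998044), np.float64(261.8425198843898))
[[296.0, 220.0], [260.0, 223.0], [237.0, 248.0], [241.0, 281.0], [267.0, 301.0], [301.0, 298.0], [324.0, 275.0], [322.0, 243.0], [296.0, 220.0]]
[[292.0, 231.0], [265.0, 232.0], [248.0, 252.0], [251.0, 276.0], [271.0, 291.0], [296.0, 290.0], [314.0, 272.0], [312.0, 247.0], [292.0, 231.0]]
[[303.0, 183.0], [250.0, 187.0], [217.0, 226.0], [223.0, 273.0], [261.0, 302.0], [310.0, 299.0], [343.0, 265.0], [342.0, 217.0], [303.0, 183.0]]
```

View pics/s9.png

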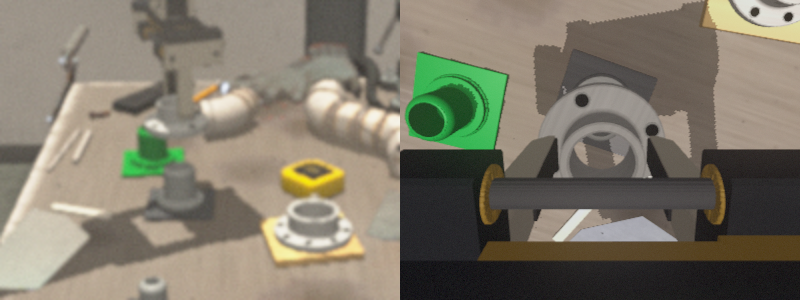

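Run:
```python
from h import *
c=r.calibration('top'); print(ray(c,307.4,246.6,.006)); 
im,_=snap('top'); p=np.array(proj(c,[.4587,-.0353,.06])); print(p, proj(c,[.4587,-.0353,.014]), proj(c,[.4587,-.0353,.006]))
u,v=p.astype(int); cv2.imwrite('pics/t10.png',cv2.resize(im[v-30:v+31,u-30:u+31],None,fx=9,fy=9,interpolation=cv2.INTER_CUBIC)); print(u,v)
```

```text
[ 0.45586629 -0.036023    0.006     ]
[308.37071365 244.40555366] (np.float64(307.3278086850951), np.float64(245.4447808614059)) (np.float64(307.15285545210946), np.float64(245.61911712880297))
308 244
```

View pics/t10.png

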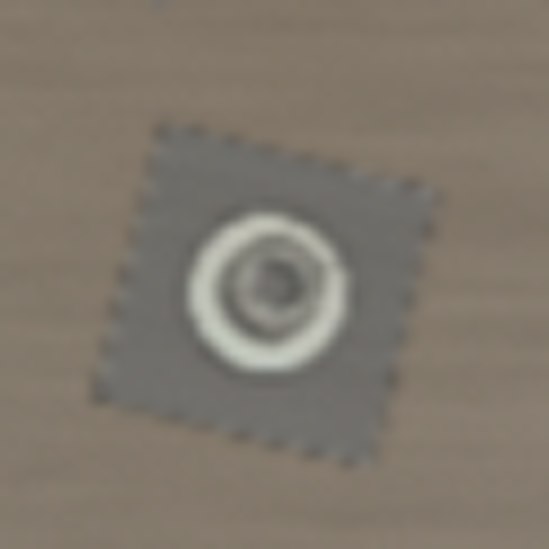

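>>> {"fn": "servo_tool", "kwargs": {
  "commands": [
    {"dx":-1.4,"dy":-30.2,"dz":0,"rx":0,"ry":0,"rz":0},
    {"dx":-1.4,"dy":-30.2,"dz":0,"rx":0,"ry":0,"rz":0},
    {"dx":-1.4,"dy":-30.2,"dz":0,"rx":0,"ry":0,"rz":0},
    {"dx":-1.4,"dy":-30.2,"dz":0,"rx":0,"ry":0,"rz":0},
    {"dx":-1.4,"dy":-30.2,"dz":0,"rx":0,"ry":0,"rz":0},
    {"dx":-1.4,"dy":-30.2,"dz":0,"rx":0,"ry":0,"rz":0},
    {"dx":-1.4,"dy":-30.2,"dz":0,"rx":0,"ry":0,"rz":0},
    {"dx":-1.4,"dy":-30.2,"dz":-2,"rx":0,"ry":0,"rz":0},
    {"dx":-1.4,"dy":-30.2,"dz":-4.5,"rx":0,"ry":0,"rz":0},
    {"dx":-1.4,"dy":-30.2,"dz":-4.5,"rx":0,"ry":0,"rz":0}
  ]
}}

```text
time: 15.22
eef_pos: [0.4555, -0.0355, 0.1108]
ee_rot: [0.987, 0.158, -0.003, -0.001]
wrist_force: [-1.0, 0.1, -4.4]
gripper_width: 0.0544
finger_force: 25.0
```

>>> {"fn": "servo_tool", "kwargs": {
  "commands": [
    {"dx":0,"dy":0,"dz":-1,"rx":0,"ry":0,"rz":0},
    {"dx":0,"dy":0,"dz":-1.5,"rx":0,"ry":0,"rz":0},
    {"dx":0,"dy":0,"dz":-2,"rx":0,"ry":0,"rz":0},
    {"dx":0,"dy":0,"dz":-2.5,"rx":0,"ry":0,"rz":0},
    {"dx":0,"dy":0,"dz":-2.5,"rx":0,"ry":0,"rz":0}
  ]
}}

```text
time: 15.63
eef_pos: [0.4576, -0.0344, 0.0901]
ee_rot: [0.987, 0.16, -0.0, -0.0]
wrist_force: [0.6, 1.0, -3.0]
gripper_width: 0.0541
finger_force: 25.0
```

>>> {"fn": "servo_tool", "kwargs": {
  "commands": [
    {"dx":0,"dy":0,"dz":-1,"rx":0,"ry":0,"rz":0},
    {"dx":0,"dy":0,"dz":-2,"rx":0,"ry":0,"rz":0},
    {"dx":0,"dy":0,"dz":-2.7,"rx":0,"ry":0,"rz":0},
    {"dx":0,"dy":0,"dz":-3.1,"rx":0,"ry":0,"rz":0},
    {"dx":0,"dy":0,"dz":-3.2,"rx":0,"ry":0,"rz":0},
    {"dx":0,"dy":0,"dz":-3.2,"rx":0,"ry":0,"rz":0}
  ]
}}

```text
time: 16.13
eef_pos: [0.4576, -0.0347, 0.0584]
ee_rot: [0.987, 0.159, -0.0, -0.0]
wrist_force: [-0.2, 0.5, -0.6]
gripper_width: 0.0541
finger_force: 25.0
```

>>> {"fn": "servo_tool", "kwargs": {
  "commands": [
    {"dx":0,"dy":0,"dz":0,"rx":0,"ry":0,"rz":0},
    {"dx":0,"dy":0,"dz":0,"rx":0,"ry":0,"rz":0},
    {"dx":0,"dy":0,"dz":0,"rx":0,"ry":0,"rz":0},
    {"dx":0,"dy":0,"dz":0,"rx":0,"ry":0,"rz":0},
    {"dx":0,"dy":0,"dz":0,"rx":0,"ry":0,"rz":0},
    {"dx":0,"dy":0,"dz":4,"rx":0,"ry":0,"rz":0},
    {"dx":0,"dy":0,"dz":8,"rx":0,"ry":0,"rz":0},
    {"dx":0,"dy":0,"dz":12,"rx":0,"ry":0,"rz":0},
    {"dx":0,"dy":0,"dz":14,"rx":0,"ry":0,"rz":0},
    {"dx":0,"dy":0,"dz":14,"rx":0,"ry":0,"rz":0}
  ],
  "claw": 1
}}

```text
time: 16.97
eef_pos: [0.4591, -0.035, 0.204]
ee_rot: [0.987, 0.159, 0.003, 0.001]
wrist_force: [1.5, 0.6, 0.6]
gripper_width: 0.0931
finger_force: 0.0
```

Run:
```python
from h import *
c=r.calibration('wrist');im,_=snap('wrist','w10.png'); p=r.read_state()['eef_pos']; print(p); circs(im,c,.025)
```

```text
[ 0.45850294 -0.03490464  0.20105712]
out 89 248 ax 47 112 xy mm 324.9 160.2 dia 148.4
out 283 215 ax 42 64 xy mm 449.5 -38.7 dia 81.9
out 29 216 ax 12 90 xy mm 346.7 233.6 dia 85.7
out 255 192 ax 17 39 xy mm 456.9 -5.4 dia 48.9
out 291 178 ax 17 41 xy mm 485.6 -39.5 dia 47.1
out 433 115 ax 64 73 xy mm 594.9 -161.4 dia 73.5
hole 444 114 ax 23 27 xy mm 601.1 -172.7 dia 28.2
hole 431 116 ax 28 35 xy mm 596.1 -162.3 dia 39.4
out 19 102 ax 50 62 xy mm 470.7 256.8 dia 61.5
out 160 7 ax 19 73 xy mm 608.9 140.3 dia 70.1
```

>>> {"fn": "servo_tool", "kwargs": {
  "commands": [
    {"dx":18,"dy":18.8,"dz":0,"rx":0,"ry":0,"rz":0},
    {"dx":18,"dy":18.8,"dz":0,"rx":0,"ry":0,"rz":0},
    {"dx":18,"dy":18.8,"dz":0,"rx":0,"ry":0,"rz":0},
    {"dx":18,"dy":18.8,"dz":0,"rx":0,"ry":0,"rz":0},
    {"dx":18,"dy":18.8,"dz":0,"rx":0,"ry":0,"rz":0},
    {"dx":18,"dy":18.8,"dz":0,"rx":0,"ry":0,"rz":0},
    {"dx":18,"dy":18.8,"dz":0,"rx":0,"ry":0,"rz":0},
    {"dx":18,"dy":18.8,"dz":0,"rx":0,"ry":0,"rz":0}
  ]
}}

```text
time: 17.68
eef_pos: [0.6384, 0.1551, 0.1958]
ee_rot: [0.987, 0.16, -0.002, -0.0]
wrist_force: [0.4, 0.5, -0.4]
gripper_width: 0.0929
finger_force: 0.0
```

Run:
```python
from h import *
c=r.calibration('wrist');im,_=snap('wrist','w11.png'); p=r.read_state()['eef_pos']; print(p); circs(im,c,.023)
```

```text
[0.63752326 0.15376507 0.19635963]
out 291 225 ax 24 51 xy mm 617.5 136.2 dia 62.4
out 320 203 ax 14 25 xy mm 646.3 110.2 dia 29.3
out 253 209 ax 15 40 xy mm 618.0 175.5 dia 45.2
out 247 191 ax 13 25 xy mm 633.3 193.7 dia 27.4
out 313 174 ax 14 24 xy mm 675.3 129.8 dia 26.1
out 262 167 ax 15 26 xy mm 664.4 186.3 dia 27.4
out 289 160 ax 15 26 xy mm 679.8 160.6 dia 27.8
out 273 104 ax 17 22 xy mm 730.9 195.5 dia 25.3
out 242 73 ax 31 54 xy mm 745.1 234.6 dia 60.3
```

>>> {"fn": "servo_tool", "kwargs": {
  "commands": [
    {"dx":0,"dy":0,"dz":-4,"rx":0,"ry":0,"rz":0},
    {"dx":0,"dy":0,"dz":-8,"rx":0,"ry":0,"rz":0},
    {"dx":0,"dy":0,"dz":-11,"rx":0,"ry":0,"rz":0},
    {"dx":0,"dy":0,"dz":-13,"rx":0,"ry":0,"rz":0},
    {"dx":0,"dy":0,"dz":-14.1,"rx":0,"ry":0,"rz":0},
    {"dx":0,"dy":0,"dz":-14.1,"rx":0,"ry":0,"rz":0}
  ]
}}

```text
time: 18.23
eef_pos: [0.636, 0.152, 0.0552]
ee_rot: [0.987, 0.159, -0.002, 0.0]
wrist_force: [-1.3, 0.7, 0.4]
gripper_width: 0.0931
finger_force: 0.0
```

>>> {"fn": "servo_tool", "kwargs": {
  "commands": [
    {"dx":0,"dy":0,"dz":0,"rx":0,"ry":0,"rz":0},
    {"dx":0,"dy":0,"dz":0,"rx":0,"ry":0,"rz":0},
    {"dx":0,"dy":0,"dz":0,"rx":0,"ry":0,"rz":0},
    {"dx":0,"dy":0,"dz":0,"rx":0,"ry":0,"rz":0},
    {"dx":0,"dy":0,"dz":0,"rx":0,"ry":0,"rz":0},
    {"dx":0,"dy":0,"dz":0,"rx":0,"ry":0,"rz":0},
    {"dx":0,"dy":0,"dz":0,"rx":0,"ry":0,"rz":0}
  ],
  "claw": -1,
  "squeeze": 30
}}

```text
time: 18.82
eef_pos: [0.6382, 0.1536, 0.0591]
ee_rot: [0.987, 0.159, 0.001, -0.0]
wrist_force: [-1.9, 1.0, 7.9]
gripper_width: 0.0696
finger_force: 30.0
```

Run:
```python
from h import *
im,c=snap('top','t11.png'); h=cv2.cvtColor(im,cv2.COLOR_BGR2HSV)
u,v=map(int,proj(c,[.47,.264,.014])); print(u,v)
w=im[v-22:v+23,u-22:u+23]; m=((h[...,1]<40)&(h[...,2]>150)).astype(np.uint8)[v-22:v+23,u-22:u+23]
q=max(cv2.findContours(m,0,1)[0],key=cv2.contourArea); print(len(q)); e=cv2.fitEllipse(q); print(e, ray(c,e[0][0]+u-22,e[0][1]+v-22,.014))
m2=cv2.inRange(h,(0,0,70),(179,18,150))[v-30:v+31,u-30:u+31]
for y in range(0,45,3): print(''.join('#' if m[y,x] else '.' for x in range(45)))
```

```text
203 240
107
((21.347076416015625, 22.439023971557617), (19.958227157592773, 20.02408790588379), 72.85759735107422) [0.47012734 0.26725658 0.014     ]
.............................................
.............................................
.............................................
.............................................
....................####.....................
..............##............##...............
.............................###.............
...........##.................###............
...........###................###............
............####.............###.............
..............#####......#####...............
..................#######....................
.............................................
.............................................
.............................................
```

>>> {"fn": "servo_tool", "kwargs": {
  "commands": [
    {"dx":0,"dy":0,"dz":0.5,"rx":0,"ry":0,"rz":0},
    {"dx":0,"dy":0,"dz":1.5,"rx":0,"ry":0,"rz":0},
    {"dx":0,"dy":0,"dz":3,"rx":0,"ry":0,"rz":0},
    {"dx":0,"dy":0,"dz":5,"rx":0,"ry":0,"rz":0},
    {"dx":0,"dy":0,"dz":7,"rx":0,"ry":0,"rz":0},
    {"dx":0,"dy":0,"dz":9,"rx":0,"ry":0,"rz":0},
    {"dx":0,"dy":0,"dz":9,"rx":0,"ry":0,"rz":0},
    {"dx":0,"dy":0,"dz":9,"rx":0,"ry":0,"rz":0}
  ]
}}

```text
time: 19.53
eef_pos: [0.6381, 0.1533, 0.1492]
ee_rot: [0.987, 0.159, 0.001, -0.0]
wrist_force: [0.2, 0.5, -4.8]
gripper_width: 0.0696
finger_force: 30.0
```

Run:
```python
from h import *
c=r.calibration('wrist');im,_=snap('wrist','w12.png'); p=r.read_state()['eef_pos']; print(p)
t=np.array([.949,.315,0])
def pr(R,dz): return np.round([proj(c,p+R*np.array([np.cos(b),np.sin(b),0])-[0,0,dz]) for b in np.linspace(-1,1.6,40)])
for dz in(.0075,.011): print(dz,'hub top v',min(q[1] for q in pr(.032,dz)),'bore top',min(q[1] for q in pr(.026,dz)),'disc top v',min(q[1] for q in pr(.049,dz+.025)), 'u',proj(c,p+t*.03-[0,0,dz])[0])
g=cv2.cvtColor(im,cv2.COLOR_BGR2GRAY); print(140,g[140:275,283].tolist()); 
for v in(175,185,195): print(v,200,g[v,200:370:2].tolist())
```

```text
[0.63758534 0.15317274 0.14753219]
0.0075 hub top v 204.0 bore top 215.0 disc top v 168.0 u 280.72768065018425
0.011 hub top v 203.0 bore top 213.0 disc top v 167.0 u 280.74733433486193
140 [97, 97, 96, 95, 97, 92, 94, 95, 97, 94, 105, 129, 137, 137, 132, 129, 131, 128, 131, 131, 131, 108, 117, 127, 145, 148, 147, 147, 145, 147, 147, 150, 150, 148, 149, 150, 150, 151, 151, 151, 150, 148, 150, 150, 149, 151, 147, 138, 129, 117, 99, 90, 89, 90, 88, 89, 92, 124, 129, 145, 148, 147, 146, 146, 144, 128, 120, 128, 134, 133, 135, 131, 135, 134, 135, 136, 134, 137, 137, 136, 137, 137, 137, 138, 138, 136, 138, 137, 137, 136, 138, 137, 138, 139, 144, 145, 147, 148, 149, 148, 149, 148, 147, 190, 206, 207, 207, 206, 207, 205, 204, 204, 205, 204, 204, 204, 204, 203, 200, 166, 151, 152, 155, 140, 111, 99, 100, 99, 95, 89, 89, 88, 90, 89, 86]
175 200 [146, 144, 143, 145, 143, 145, 92, 94, 96, 97, 100, 98, 100, 99, 99, 133, 131, 128, 126, 125, 127, 139, 148, 150, 149, 150, 149, 150, 147, 117, 49, 45, 46, 48, 47, 45, 107, 144, 150, 152, 149, 150, 149, 149, 149, 148, 148, 148, 149, 148, 149, 148, 149,
[... 255 characters left out ...]
 148, 147, 150, 148, 148, 149, 148, 149, 150, 150, 148, 140, 142, 148, 149, 152, 151, 151, 151, 152, 151, 151, 150, 151, 149, 150, 149, 152, 150, 149, 150, 148, 148, 124, 40, 42, 46, 44, 46, 44, 99, 138, 146, 145, 146, 144, 136, 128, 133, 131, 94, 97, 95, 96, 97, 99, 98, 102, 100, 101, 97, 99, 96, 97]
195 200 [148, 147, 148, 149, 149, 150, 115, 98, 99, 100, 127, 148, 146, 149, 148, 148, 148, 149, 149, 148, 148, 146, 147, 146, 145, 146, 140, 133, 125, 113, 99, 89, 90, 90, 92, 90, 90, 91, 91, 89, 85, 89, 90, 88, 89, 89, 87, 89, 91, 89, 88, 91, 101, 116, 125, 135, 144, 147, 145, 145, 147, 146, 145, 145, 146, 145, 146, 146, 144, 145, 143, 143, 118, 94, 97, 96, 91, 94, 93, 94, 92, 94, 94, 93, 94]
```

>>> {"fn": "servo_tool", "kwargs": {
  "commands": [
    {"dx":-17,"dy":11.4,"dz":0,"rx":0,"ry":0,"rz":0},
    {"dx":-17,"dy":11.4,"dz":0,"rx":0,"ry":0,"rz":0},
    {"dx":-17,"dy":11.4,"dz":0,"rx":0,"ry":0,"rz":0},
    {"dx":-17,"dy":11.4,"dz":0,"rx":0,"ry":0,"rz":0},
    {"dx":-17,"dy":11.4,"dz":0,"rx":0,"ry":0,"rz":0},
    {"dx":-17,"dy":11.4,"dz":-2,"rx":0,"ry":0,"rz":0},
    {"dx":-17,"dy":11.4,"dz":-3,"rx":0,"ry":0,"rz":0},
    {"dx":-17,"dy":11.4,"dz":-3,"rx":0,"ry":0,"rz":0},
    {"dx":-17,"dy":11.4,"dz":-3,"rx":0,"ry":0,"rz":0}
  ]
}}

```text
time: 20.33
eef_pos: [0.4678, 0.2665, 0.1165]
ee_rot: [0.987, 0.159, -0.001, 0.0]
wrist_force: [0.8, 0.4, -3.4]
gripper_width: 0.0697
finger_force: 30.0
```

>>> {"fn": "servo_tool", "kwargs": {
  "commands": [
    {"dx":0,"dy":0,"dz":-1,"rx":0,"ry":0,"rz":0},
    {"dx":0,"dy":0,"dz":-1.5,"rx":0,"ry":0,"rz":0},
    {"dx":0,"dy":0,"dz":-2,"rx":0,"ry":0,"rz":0},
    {"dx":0,"dy":0,"dz":-2.5,"rx":0,"ry":0,"rz":0},
    {"dx":0,"dy":0,"dz":-2.5,"rx":0,"ry":0,"rz":0}
  ]
}}

```text
time: 20.75
eef_pos: [0.4675, 0.2668, 0.0914]
ee_rot: [0.987, 0.159, -0.001, 0.0]
wrist_force: [-0.1, 0.2, -3.2]
gripper_width: 0.0697
finger_force: 30.0
```

>>> {"fn": "servo_tool", "kwargs": {
  "commands": [
    {"dx":0,"dy":0,"dz":-1,"rx":0,"ry":0,"rz":0},
    {"dx":0,"dy":0,"dz":-2,"rx":0,"ry":0,"rz":0},
    {"dx":0,"dy":0,"dz":-2.6,"rx":0,"ry":0,"rz":0},
    {"dx":0,"dy":0,"dz":-2.9,"rx":0,"ry":0,"rz":0},
    {"dx":0,"dy":0,"dz":-3.0,"rx":0,"ry":0,"rz":0},
    {"dx":0,"dy":0,"dz":-3.0,"rx":0,"ry":0,"rz":0}
  ]
}}

```text
time: 21.25
eef_pos: [0.4676, 0.2672, 0.0624]
ee_rot: [0.987, 0.159, -0.0, 0.0]
wrist_force: [0.2, 0.3, -4.3]
gripper_width: 0.0696
finger_force: 30.0
```

>>> {"fn": "servo_tool", "kwargs": {
  "commands": [
    {"dx":0,"dy":0,"dz":-0.2,"rx":0,"ry":0,"rz":0},
    {"dx":0,"dy":0,"dz":-0.2,"rx":0,"ry":0,"rz":0},
    {"dx":0,"dy":0,"dz":-0.2,"rx":0,"ry":0,"rz":0}
  ]
}}

```text
time: 21.5
eef_pos: [0.468, 0.2674, 0.0613]
ee_rot: [0.987, 0.159, 0.0, -0.0]
wrist_force: [0.4, 0.2, 1.1]
gripper_width: 0.0695
finger_force: 30.0
```

Contact with the collar. Release and rise.

>>> {"fn": "servo_tool", "kwargs": {
  "commands": [
    {"dx":0,"dy":0,"dz":0,"rx":0,"ry":0,"rz":0},
    {"dx":0,"dy":0,"dz":0,"rx":0,"ry":0,"rz":0},
    {"dx":0,"dy":0,"dz":0,"rx":0,"ry":0,"rz":0},
    {"dx":0,"dy":0,"dz":0,"rx":0,"ry":0,"rz":0},
    {"dx":0,"dy":0,"dz":4,"rx":0,"ry":0,"rz":0},
    {"dx":0,"dy":0,"dz":8,"rx":0,"ry":0,"rz":0},
    {"dx":0,"dy":0,"dz":12,"rx":0,"ry":0,"rz":0},
    {"dx":0,"dy":0,"dz":15,"rx":0,"ry":0,"rz":0},
    {"dx":0,"dy":0,"dz":15,"rx":0,"ry":0,"rz":0}
  ],
  "claw": 1
}}

```text
time: 22.25
eef_pos: [0.4692, 0.268, 0.2178]
ee_rot: [0.987, 0.159, 0.004, -0.001]
wrist_force: [0.9, 0.5, 0.7]
gripper_width: 0.0931
finger_force: 0.0
```

>>> {"fn": "servo_tool", "kwargs": {
  "commands": [
    {"dx":15,"dy":-10,"dz":5,"rx":0,"ry":0,"rz":0},
    {"dx":15,"dy":-10,"dz":5,"rx":0,"ry":0,"rz":0},
    {"dx":15,"dy":-10,"dz":5,"rx":0,"ry":0,"rz":0},
    {"dx":15,"dy":-10,"dz":5,"rx":0,"ry":0,"rz":0},
    {"dx":15,"dy":-10,"dz":5,"rx":0,"ry":0,"rz":0},
    {"dx":15,"dy":-10,"dz":5,"rx":0,"ry":0,"rz":0}
  ]
}}

```text
time: 22.75
eef_pos: [0.6205, 0.1647, 0.2608]
ee_rot: [0.987, 0.158, 0.0, 0.0]
wrist_force: [-0.9, 0.2, -0.8]
gripper_width: 0.0931
finger_force: 0.0
```

Run:
```python
from h import *
print(r.read_state()['eef_pos'],r.read_state()['wrist_force'])
for n in('top','side'):
    im,c=snap(n,n+'9.png'); h=cv2.cvtColor(im,cv2.COLOR_BGR2HSV); m=((h[...,1]<45)&(h[...,2]>150)).astype(np.uint8)
    for nm,x,y,D in(('S',.5985,-.1605,72),('M',.458,-.0353,84),('L',.471,.267,98)):
        u,v=map(int,proj(c,[x,y,.025])); k=30; w=m[v-k:v+k,u-k:u+k]; P=[ray(c,a+u-k,b+v-k,.025)[:2] for b,a in np.argwhere(w) ]
        P=np.array([q for q in P if np.hypot(q[0]-x,q[1]-y)<.065],np.float32)*1000
        if len(P): (cx,cy),R=cv2.minEnclosingCircle(P); print(n,nm,round(cx),round(cy),'dia',round(2*R),D,len(P))
a=cv2.imread('pics/side1.png').astype(int); b=cv2.imread('pics/side9.png').astype(int); t=cv2.imread('pics/top1.png').astype(int);q=cv2.imread('pics/top9.png').astype(int)
for nm,u,v in(('tape',190,178),('coupon',306,142),('caliper',400,255),('purple',342,295)): print(nm,abs(t-q)[v-14:v+14,u-16:u+16].mean().round(1))
```

```text
[0.62052747 0.16474045 0.26082511] [-0.93995758  0.19579164 -0.79754925]
top S 596 -161 dia 72 72 364
top M 454 -36 dia 84 84 508
top L 472 269 dia 97 98 316
side S 600 -165 dia 117 72 704
side M 449 -30 dia 116 84 634
side L 471 270 dia 124 98 414
tape 29.6
coupon 5.8
caliper 7.8
purple 10.9
```

Run:
```python
from h import *
for f in('side1','side9'):
    h=cv2.cvtColor(cv2.imread(f'pics/{f}.png'),cv2.COLOR_BGR2HSV)[170:205,280:335]; y,x=np.nonzero(cv2.inRange(h,(20,150,120),(35,255,255))); print(f,len(x),x.mean()+280,y.mean()+170)
```

```text
side1 342 305.5906432748538 190.38011695906434
side9 344 305.5755813953488 190.41860465116278
```

Tape measure unmoved (the arm only covered it in the top view). Handing in.

```bash
python3 -c "
from plant import r
print(r.hand_in())"
```

```text
the job is handed in; nothing more can be done
None
```

I moved all three flanges to their own stubs, and the job is handed in. The last top view put each over its own stub with the diameter it should have if lying flat on its collar, the tape measure hasn't moved, and the run took about 23 s. I didn't see the judge's verdict.

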